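Pack out the tag-marking jig and hold it tight

ROBOT

A 6-joint arm with a two-finger parallel gripper is mounted at the origin on the work surface. World frame = base frame: x ahead of the robot, y to its left, z up, the work surface at z = 0. Lengths are in m, angles in degrees, forces in N, time in s.
With the tool pointing down it reaches from about 0.3 to 0.75 m from the base axis. Payload 8.5 kg.
Tool frame: the origin (TCP) lies at the very end of the fingers, on their centre line; the grasp point (between the pads) lies 19 mm behind it; z points along the fingers, y is the line along which they close (so a half turn about z gives the same grasp; the last joint's range is limited). The gripper opens to 85 mm and grips with 20 to 120 N. Pads are 22 mm wide; open, the fingers measure 114 mm over their backs; the gripper's body (76 mm by 85 mm) begins 54 mm behind the grasp point. The pads swing forward as they close: fully open they stand 13 mm farther back than shut.
Start: joints at [-86.878, 21.807, 74.336, -0, 83.858, -12.336], TCP at [0.147, -0.53, 0.211] pointing down, gripper open.
Joint ranges: [-178.18, 178.18], [-50.72, 133.34], [12.68, 142.11], [-81.47, 261.47], [9.98, 163.14], [-165.26, 165.26]. Speed limits (degrees/s): [136.94, 136.94, 180, 180, 180, 180].

INTERFACE

Orientations are given as a 3x3 rotation matrix whose columns are the frame's x, y, z axes.
In Python, from rig import env, optics, spotter gives the robot as it stands.
- The arm moves only by the shell command python3 -m crank 'ROWS' [FORCE]. ROWS is JSON, one flat list of numbers, 5 for each row, row after row: the finger opening in cm, from 0 to 8.54, then the shift along the tool's x, y, z in cm, then the turn about the tool's z in rad. A call has exactly 8 rows; each row shifts and turns the commanded pose from where the row before left it, along the tool's axes as they then stand; what a row does not reach is not made up. A row lasts 1/12 s, in which the tool goes at most 41.7 mm and 7.16 degrees, less where a joint would pass 70% of its speed; a pose out of reach is approached as far as the arm can. A call is refused whole if a number of a shift passes 4.17 or a number of a turn 0.125, either way. A call with a gripper value outside its range is refused whole. The fingers move at their own pace and stop on an object; FORCE is the grip in N (left out, the last holds). Time passes only in rows, so rows that do not move let the fingers close, or fill a call up. It gives the time, the measured TCP pose, the force, the opening and the grip force at its end, in the units of the state.
- env.observe(): the state, without advancing time (a new reading comes with each control period).
- optics.get_image(name): name is "side" or "top" or "wrist"; returns a dict with "color" (480x640x3 uint8, red, green, blue), "intrinsics" (3x3 intrinsics, pixels), "distortion" ([k1, k2, p1, p2, k3] as OpenCV has them; the pictures are not rectified), "pose" (4x4, takes a point from camera to world coordinates). Camera axes: x right, y up, looking along -z (the intrinsics and any distortion apply to the point x, -y, -z); pixel columns grow to the right and rows downward; lengths in m; the calibration is good to about 2 mm. A picture is of the moment at which its call begins. There is no depth.
- env.close_job(): hands the job in; it is judged then, once.
Trained networks look in a picture, given as the dict that the camera call returned (one of the last four; its "shot" number tells which), for a name from the list of things; names that differ only in an ending like _2 or _b are one class to them, and where a whole thing is asked for, a point or a joint stands for the part that bears it (a point fixed in the world has none). Each returns a list of dicts, best first, with "score" (0 to 1); they miss things now and then, are a little off and sometimes report something else, mostly with a low value. They report only what shows in the picture. A call takes as long as a camera call. They do not tell look-alikes from the thing itself.
- spotter.look_for(picture, query): "at" ([column, row] as shares, 0 to 1, of the picture: columns of its width, rows of its height, amid what is visible of it).
The state is a dict: "time_s": time; "q": joint angles; "qvel": joint speeds; "joint_efforts": joint torques, N m; "position": TCP position; "tool_rot": TCP orientation; "ft_force": force on the tool from outside, world axes, zero at the start; "wrist_torque": the same for the moment, N m; "grip_width": finger opening in m; "gripper_force": force on a finger pad.
Only numpy, scipy, OpenCV 4.12 (cv2) and the standard library are available. Lean on these libraries where they do the work, as an engineer would, in place of code of your own. Each camera call takes 0.05 s, during which the arm holds its last target. There are 200 camera calls.

TASK

Pack out the gap in the plywood marking jig: stand orange spacers upright, side by side across the channel between the aluminium jaw and the wooden tag carrier, adding them until the jaw's short travel can close what gap is left. Then push the jaw by its black handle so the packed stack drives the sprung carrier fully home against its dark steel stop. Finish while still holding the jaw pushed in by its handle, without touching the carrier or the spacers themselves, and leave the other things on the table where they are.

Things in the scene. Friction and masses are not known exactly. Their poses are not given: they have to be found in the camera images.
- fixture: plywood jig bed, fixed, 360 (x) x 130 (y) x 12 mm thick; origin at the centre of its underside on the table. Its +x axis is the pushing direction, along the channel. Two guide walls along x, from x = -55 to +60 mm, stand 14 mm above the bed with 50 mm clear between them (10 mm thick each), centred on y = 0: spacers stand on the bed between them (spacer origin at z = 12 mm in this frame)
- gap (a point): point on the bed's top in the channel, 10 mm to -x of the bed's centre: inside the gap
- jaw: aluminium sliding jaw, the -x side of the gap. Origin at the foot of its flat pressing face, on the bed (face 46 wide, 40 mm high). It starts 50 mm to -x of the bed's centre and slides only in the jig's +x, by at most 36 mm to a dead end; friction 1.5 N, it stays where it is left
- jaw_grip (a point): grip point on the jaw's black upright handle, 12 mm below its top; 45 mm to -x of the pressing face. The handle is 20 mm wide (jig y), 24 mm long (jig x); its top is 87 mm above the table and 58 mm of it can be gripped
- stop: dark steel stop block, fixed, which carries the sprung carrier; same axes as the jig. Origin on the bed, where the carrier's face stands at rest (carrier joint 0). Its place along the jig differs each time, so that the gap between jaw and carrier starts at 50 to 76 mm; 2 or 3 spacers fill it enough
- carrier (a joint): travel (m) of the sprung wooden tag carrier in the jig's +x: 0 at rest, 0.008 fully home against the steel stop. Spring: 3 N to start moving, 10 N when home; it springs back if let go
- carrier_face (a point): foot of the carrier's flat face, on the bed: the +x side of the gap (face 46 mm wide, 40 mm high; brown wood, with a yellow tag lying on the carrier behind it)
- spacer0: orange plastic spacer, one of four alike (spares may stay on the table), standing upright on the table, about 60 g. 18 mm thick (its x), foot 44 mm wide (its y) and 20 mm high, above it a tab 36 mm wide (its y; 10 mm thick there, 30 mm wide at the two faces) up to 58 mm. Origin at the centre of its underside. In the channel its thickness lies along the jig's x
- spacer1: orange plastic spacer, one of four alike (spares may stay on the table), standing upright on the table, about 60 g. 18 mm thick (its x), foot 44 mm wide (its y) and 20 mm high, above it a tab 36 mm wide (its y; 10 mm thick there, 30 mm wide at the two faces) up to 58 mm. Origin at the centre of its underside. In the channel its thickness lies along the jig's x
- spacer2: orange plastic spacer, one of four alike (spares may stay on the table), standing upright on the table, about 60 g. 18 mm thick (its x), foot 44 mm wide (its y) and 20 mm high, above it a tab 36 mm wide (its y; 10 mm thick there, 30 mm wide at the two faces) up to 58 mm. Origin at the centre of its underside. In the channel its thickness lies along the jig's x
- spacer3: orange plastic spacer, one of four alike (spares may stay on the table), standing upright on the table, about 60 g. 18 mm thick (its x), foot 44 mm wide (its y) and 20 mm high, above it a tab 36 mm wide (its y; 10 mm thick there, 30 mm wide at the two faces) up to 58 mm. Origin at the centre of its underside. In the channel its thickness lies along the jig's x
- loose_tag: loose yellow plastic ear-tag, flat, about 87 x 36 x 4 mm, lying among the spacers; origin near the middle of its underside. Leave it alone
- black_tag: black tag blank, flat, 86 x 80 x 5 mm, origin on its underside. Leave it alone
- tape_roll: roll of amber packing tape lying flat, 100 mm across, 48 mm high; origin at the centre of its underside. Leave it alone
- mouse: black computer mouse 100 x 58 x 30 mm on a rubber pad. Leave it alone
- driver: screwdriver lying on the table to the left of the jig. Leave it alone
- pen_cup: empty blue ceramic cup, 72 mm across, 90 mm high. Leave it alone
Not all that is in view belongs to the job. Leave any white look-alike of the spacer1 alone.

How it is judged:
By the outcome, as a careful person would: the job done as asked, in the order asked, and still so for the second after the job is handed in, while the arm keeps its last pose, push and grip.
It also fails if it takes over 72 s, if anything falls off the work surface, if the arm or the gripper's body presses on something with over 40 N, if the wrist force passes 120 N, or if a joint passes its speed limit or range.

## Working session

There is one attempt and no reset: what is moved stays moved. The work goes in short steps, Python scripts to look and compute and a shell command to move; the robot and the scene stay as the last step left them, time stands still between calls to the robot, and variables do not carry over. Pictures are saved under pics/ and viewed, at most 10 in all, crops included, and the job is handed in when it is done.

```bash
ls; mkdir -p pics; python3 - <<'E'
from rig import env, optics, spotter
import cv2, json
s=env.observe(); print(s['time_s'],s['position'],s['tool_rot'],s['grip_width'])
for n in ("top","side"):
    p=optics.get_image(n); cv2.imwrite(f"pics/{n}0.png",p["color"][:,:,::-1])
    print(n,p["intrinsics"],p["distortion"],p["pose"])
    for q in ["spacer0","jaw","jaw_grip","carrier_face","carrier","stop","fixture","gap"]:
        try: print(q,[(round(d['at'][0]*640,1),round(d['at'][1]*480,1),round(d['score'],2)) for d in spotter.look_for(p,q)])
        except Exception as e: print(q,e)
E
```

```text
pics
0.0 [ 0.14657084 -0.52978167  0.21010324] [[ 9.63829662e-01  2.66519003e-01 -5.57980109e-05]
 [ 2.66518801e-01 -9.63828627e-01  1.45131496e-03]
 [ 3.33023296e-04 -1.41369162e-03 -9.99998945e-01]] 0.0853150638419909
top [[466.32872197   0.         328.50922477]
 [  0.         466.32872197 236.85448608]
 [  0.           0.           1.        ]] [-0.05049221  0.          0.          0.          0.        ] [[ 0.09599477  0.97274589 -0.21106976  0.25586354]
 [-0.99536288  0.09511885 -0.014323   -0.0876631 ]
 [ 0.00614407  0.21146594  0.97736606  1.31081116]
 [ 0.          0.          0.          1.        ]]
spacer0 [(329.2, 184.4, 0.69), (395.8, 261.7, 0.59), (340.3, 213.2, 0.53), (341.3, 267.9, 0.48), (388.5, 223.6, 0.42)]
jaw [(413.6, 178.2, 0.5)]
jaw_grip [(267.6, 236.5, 0.9), (268.3, 222.7, 0.46)]
carrier_face [(277.4, 184.5, 0.92), (364.4, 246.8, 0.38)]
carrier [(275.6, 185.6, 0.68)]
stop [(274.8, 177.1, 0.6)]
fixture [(426.7, 305.1, 0.37)]
gap [(268.2, 224.0, 0.78)]
side [[498.40109523   0.         320.48340044]
 [  0.         498.40109523 238.22880457]
 [  0.           0.           1.        ]] [-0.01492497  0.          0.          0.          0.        ] [[ 0.99703727  0.03576037 -0.06810194  0.43760555]
 [-0.07621068  0.57920711 -0.81161016 -1.00049269]
 [ 0.01042164  0.81439567  0.5802164   0.74252865]
 [ 0.          0.          0.          1.        ]]
spacer0 [(358.3, 261.7, 0.77), (308.8, 309.6, 0.63), (359.9, 302.7, 0.56), (290.2, 265.4, 0.55), (389.2, 249.4, 0.55)]
jaw [(312.6, 212.4, 0.96), (370.6, 212.3, 0.51)]
jaw_grip [(312.9, 211.3, 0.77)]
carrier_face [(369.9, 214.9, 0.59)]
carrier [(370.9, 212.4, 0.78)]
stop [(383.9, 214.2, 0.75), (368.7, 213.9, 0.49)]
fixture [(331.2, 223.4, 0.82), (381.9, 213.6, 0.18)]
gap [(327.8, 223.7, 0.8)]
```

```bash
python3 - <<'E'
import cv2
a=cv2.imread("pics/top0.png")[120:345,200:500]; cv2.imwrite("pics/topc.png",cv2.resize(a,(800,600),interpolation=cv2.INTER_CUBIC))
a=cv2.imread("pics/side0.png")[160:347,230:480]; cv2.imwrite("pics/sidec.png",cv2.resize(a,(800,598),interpolation=cv2.INTER_CUBIC))
E
```

```text
(no output)
```

View pics/topc.png

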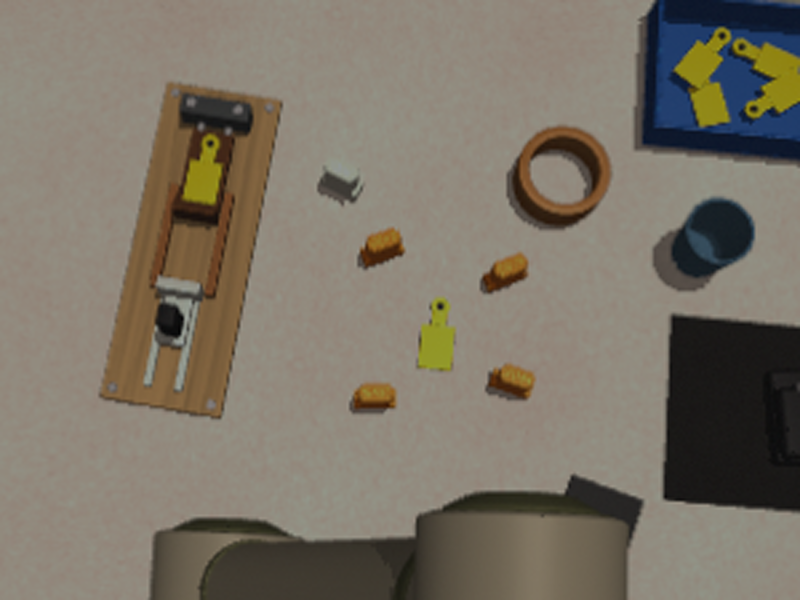

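View pics/sidec.png

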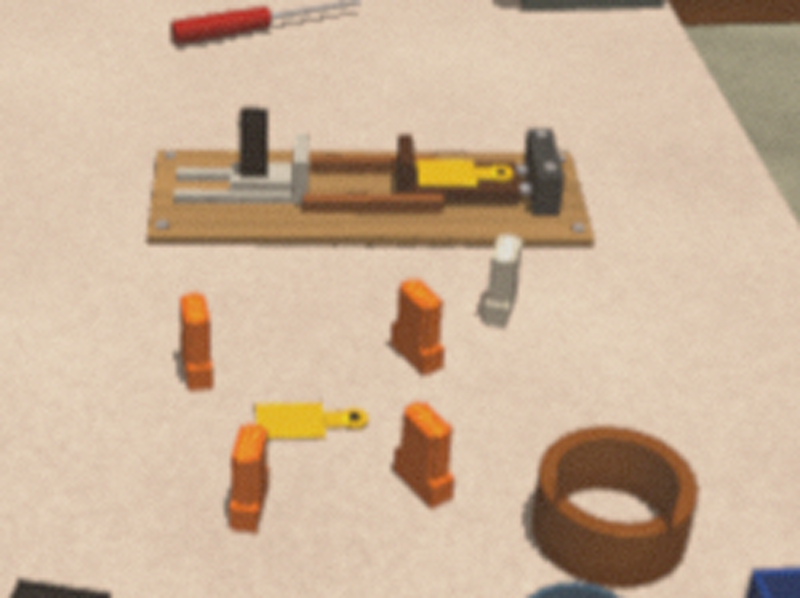

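The top crop shows the jig at left (corners 168,83 / 281,100 / 222,416 / 100,397), four orange spacers at (382,245), (506,270), (513,380) and (375,396), and the white look-alike at (341,180). The side crop confirms that all of them stand upright. Next I fit poses to these.

```bash
cat > h.py <<'E'
import numpy as np, cv2
from scipy.optimize import minimize
def proj(p,X):
    X=np.atleast_2d(X).astype(float); T=np.linalg.inv(p["pose"]); c=X@T[:3,:3].T+T[:3,3]
    c=c*[1,-1,-1]
    return cv2.projectPoints(c,np.zeros(3),np.zeros(3),np.array(p["intrinsics"]),np.array(p["distortion"]))[0][:,0]
def back(p,uv,z):
    n=cv2.undistortPoints(np.array(uv,float).reshape(-1,1,2),np.array(p["intrinsics"]),np.array(p["distortion"]))[:,0]
    d=np.c_[n[:,0],-n[:,1],-np.ones(len(n))]@p["pose"][:3,:3].T; o=p["pose"][:3,3]
    return o+d*((z-o[2])/d[:,2])[:,None]
def orange(p):
    h=cv2.cvtColor(p["color"],cv2.COLOR_RGB2HSV)
    return ((h[...,0]<=16)&(h[...,1]>170)&(h[...,2]>90)).astype(np.float32)
def rot(a): c,s=np.cos(a),np.sin(a); return np.array([[c,-s],[s,c]])
FOOT=[(x,y,z) for x in(-.009,.009) for y in(-.022,.022) for z in(0,.02)]
TAB=[(x,y,z) for x,y in((-.009,-.015),(-.009,.015),(.009,-.015),(.009,.015),(-.005,.018),(-.005,-.018),(.005,.018),(.005,-.018)) for z in(.02,.058)]
def sil(p,v,z0=0):
    m=np.zeros((480,640),np.uint8)
    for B in(FOOT,TAB):
        B=np.array(B); W=np.c_[B[:,:2]@rot(v[2]).T+v[:2],B[:,2]+z0]
        h=cv2.convexHull((proj(p,W)*16).round().astype(np.int32)); cv2.fillConvexPoly(m,h,1,cv2.LINE_AA,4)
        cv2.fillConvexPoly(m,h,255,cv2.LINE_AA,4)
    return m/255.
def fit(ps,v0,z0=0):
    ms=[orange(p) for p in ps]
    def cost(v):
        c=0
        for p,m in zip(ps,ms):
            s=sil(p,v,z0); r=cv2.dilate((s>0).astype(np.uint8),np.ones((15,15)))>0
            c+=np.abs(s-m)[r].sum()/s.sum()
        return c
    best=None
    for a in np.radians([0,45,90,135]) if len(v0)<3 else [v0[2]]:
        S=np.array([[0,0,0],[.006,0,0],[0,.006,0],[0,0,.35]])+np.r_[v0[:2],a]
        r=minimize(cost,S[0],method="Nelder-Mead",options=dict(initial_simplex=S,xatol=1e-4,fatol=1e-4))
        if best is None or r.fun<best.fun: best=r
    return best
E
python3 - <<'E'
from h import *; from rig import env,optics
t,s=optics.get_image("top"),optics.get_image("side")
cr=lambda q:[(200+(u+.5)*.375-.5,120+(v+.5)*.375-.5) for u,v in q]
for q in [(382,245),(506,270),(513,380),(375,396)]:
    g=back(t,cr([q]),.03)[0,:2]
    for n,ps in(("both",[t,s]),("top",[t]),("side",[s])):
        r=fit(ps,g); print(n,r.x[:2].round(4),np.degrees(r.x[2]).round(1)%180,round(r.fun,2))
w=back(s,[(230+230*.3125,160+210*.3125)],.03); 
c=back(t,cr([(168,83),(281,100),(222,416),(100,397)]),.012)[:,:2]
print(c.round(4), "centre",c.mean(0).round(4)); 
for i,j in((3,0),(2,1),(1,0),(2,3)): d=c[j]-c[i]; print(np.hypot(*d).round(4),np.degrees(np.arctan2(d[1],d[0])).round(2))
cs=lambda q:[(230+(u+.5)*.3125-.5,160+(v+.5)*.3125-.5) for u,v in q]
c=back(s,cs([(158,151),(148,238),(593,241),(566,151)]),.012)[:,:2]; print(c.round(4),c.mean(0).round(4))
c=back(t,cr([(341,168)]),.058); print("white",c)
E
```

```text
both [ 0.6069 -0.1006] 10.1 1.21
top [ 0.6093 -0.102 ] 39.0 0.88
side [ 0.6067 -0.0991] 9.2 0.31
both [ 0.5925 -0.2358] 11.0 1.32
top [ 0.5967 -0.2384] 40.3 0.91
side [ 0.5928 -0.233 ] 10.3 0.4
both [ 0.4755 -0.2488] 176.5 1.25
top [ 0.4711 -0.2529] 117.1 0.96
side [ 0.4756 -0.2458] 176.4 0.29
both [ 0.4458 -0.1056] 179.1 1.22
top [ 0.4439 -0.1065] 22.5 0.88
side [ 0.4454 -0.1023] 179.1 0.33
[[0.7779 0.1513]
 [0.77   0.0237]
 [0.4132 0.0477]
 [0.4206 0.1781]] centre [0.5954 0.1002]
0.3583 -4.29
0.3576 -3.85
0.1279 86.46
0.1306 86.76
[[0.4203 0.1777]
 [0.4112 0.0468]
 [0.7659 0.0208]
 [0.7738 0.1567]] [0.5928 0.1005]
white [[ 0.68180729 -0.05163378  0.058     ]]
```

```bash
sed -i 's/(h\[...,0\]<=16)&(h\[...,1\]>170)&(h\[...,2\]>90)/(h[...,0]<=18)\&(h[...,1]>150)\&(h[...,2]>75)/' h.py
python3 - <<'E'
from h import *; from rig import env,optics
t,s=optics.get_image("top"),optics.get_image("side")
h=cv2.cvtColor(t["color"],cv2.COLOR_RGB2HSV)
print(h[208:220,336:352,0]);print(h[208:220,336:352,1]);print(h[208:220,336:352,2])
for q in [(.607,-.1),(.593,-.234),(.4755,-.247),(.4455,-.104)]:
    for n,ps in(("both",[t,s]),("top",[t])):
        r=fit(ps,q); print(n,r.x[:2].round(4),np.degrees(r.x[2]).round(1)%180,round(r.fun,2))
E
```

```text
[[18 16 13 15 16 18 20 17 18 18 18 20 19 18 16 20]
 [18 16 16 18 20 19 20 18 21 21 16 21 19 17 16 21]
 [18 15 18 17 18 21 21 17 20 19 17 19 17 16 15 18]
 [20 15 17 20 20 20 20 20 17 17 16 16 16 15 15 24]
 [17 13 16 19 20 17 17 18 16 16 16 15 12 14 16 18]
 [14 13 16 16 17 16 16 16 15 13 13 12 12 14 16 16]
 [13 13 13 14 16 15 15 12 12 12 12 12 12 14 14 15]
 [13 12 12 13 12 12 12 12 13 12 12 12 12 12 12 17]
 [12 13 12 12 12 12 12 13 11 12 13 12 17 17 19 20]
 [12 12 12 13 12 12 12 12 12 11 18 17 17 19 21 19]
 [12 14 12 12 12 12 12 11 20 19 24 19 17 16 18 19]
 [14 13 13 12 11 17 17 18 19 21 26 20 17 17 20 21]]
[[ 35  61 109 158 159 198 192 205 198 198 201 191 193 198  80  31]
 [ 35  65 204 198 191 191 189 198 187 187 202 186 191 198 104  33]
 [ 35 107 194 198 194 189 186 201 191 194 203 193 199 205 102  35]
 [ 31 168 199 191 189 189 189 189 199 203 203 206 204 209 153  28]
 [ 78 203 204 197 189 199 199 194 206 206 202 212 206 214 202  73]
 [140 207 213 204 199 209 205 204 212 214 209 206 209 211 207 132]
 [221 213 210 212 209 216 212 209 216 209 209 209 209 211 207 114]
 [219 215 209 209 
[... 711 characters left out ...]
123 135]
 [ 90  72  74  83 105  85  84  67  66  67  67  67  67  75  85 114]
 [ 86  77  66  66  67  67  67  67  67  67  67  66  67  74  73 134]
 [ 79  86  74  65  67  67  67  67  67  67  69  72 125 127 127 146]
 [ 69  91  86  70  67  67  67  67  73  76 126 128 147 146 146 146]
 [ 71  88  76  69  67  73  73  79 127 128 146 146 146 146 146 147]
 [ 83  75  72  74  81 127 127 129 146 146 146 146 146 146 146 146]]
both [ 0.6069 -0.1015] 11.8 0.88
top [ 0.6108 -0.1051] 32.400000000000006 0.64
both [ 0.5923 -0.2352] 15.9 0.87
top [ 0.5959 -0.2395] 37.5 0.63
both [ 0.4762 -0.249 ] 173.9 0.94
top [ 0.4778 -0.2501] 172.6 0.69
both [ 0.446  -0.1091] 179.1 0.9
top [ 0.4483 -0.1105] 10.400000000000006 0.6
```

```bash
sed -i 's/(h\[...,0\]<=18)&(h\[...,1\]>150)&(h\[...,2\]>75)/(h[...,0]<=24)\&(h[...,1]>125)\&(h[...,2]>45)/' h.py
python3 - <<'E'
from h import *; from rig import env,optics
t,s=optics.get_image("top"),optics.get_image("side")
for q in [(.607,-.1),(.593,-.234),(.4755,-.247),(.4455,-.104)]:
    for n,ps in(("both",[t,s]),("top",[t]),("side",[s])):
        r=fit(ps,q); print(n,r.x[:2].round(4),np.degrees(r.x[2]).round(1)%180,round(r.fun,2))
E
```

```text
both [ 0.6067 -0.1022] 13.3 0.46
top [ 0.6081 -0.1029] 30.599999999999994 0.25
side [ 0.6069 -0.0998] 13.0 0.17
both [ 0.5922 -0.2367] 20.0 0.46
top [ 0.5935 -0.2371] 35.0 0.23
side [ 0.592  -0.2341] 16.1 0.16
both [ 0.4756 -0.2494] 171.7 0.75
top [ 0.477  -0.2522] 169.1 0.27
side [ 0.4757 -0.2459] 172.4 0.43
both [ 0.4456 -0.1077] 0.2 0.53
top [ 0.4458 -0.1074] 5.8 0.29
side [ 0.4451 -0.1057] 179.8 0.22
```

```bash
python3 -m crank '[8.5,2.86,-2.33,0,0, 8.5,2.86,-2.33,0,0, 8.5,2.86,-2.33,0,0, 8.5,2.86,-2.33,0,0, 8.5,2.86,-2.33,0,0, 8.5,2.86,-2.33,0,0, 8.5,2.86,-2.33,0,0, 8.5,2.86,-2.33,0,0]' 40
python3 -m crank '[8.5,2.86,-2.33,0,0, 8.5,2.86,-2.33,0,0, 8.5,2.86,-2.33,0,0, 8.5,2.86,-2.33,0,0, 8.5,2.86,-2.33,0,0, 8.5,2.86,-2.33,0,0, 8.5,0,0,0,0.1, 8.5,0,0,0,0.1]'
python3 - <<'E'
from h import *; from rig import env,optics
w=optics.get_image("wrist"); cv2.imwrite("pics/w1.png",w["color"][:,:,::-1]); print(w["pose"].round(3),w["intrinsics"])
for q in [(.4455,-.107),(.607,-.1)]:
    print(proj(w,[[*q,0],[*q,.058]]))
    r=fit([w],q); print(r.x[:2].round(4),np.degrees(r.x[2]).round(1)%180,round(r.fun,2))
E
```

```text
time_s: 1.87
position: [0.3181, -0.2879, 0.2109]
tool_rot: [[0.964, 0.266, 0.0], [0.266, -0.964, -0.0], [0.0, 0.001, -1.0]]
ft_force: [0.2, -0.2, 0.1]
grip_width: 0.0854
gripper_force: 0.0
time_s: 2.53
position: [0.4463, -0.1071, 0.2107]
tool_rot: [[0.998, 0.069, 0.0], [0.069, -0.998, 0.0], [0.0, -0.0, -1.0]]
ft_force: [0.0, 0.4, 0.7]
grip_width: 0.0852
gripper_force: 0.0
[[ 0.069  0.959  0.276  0.518]
 [-0.998  0.066  0.02  -0.102]
 [ 0.001 -0.277  0.961  0.374]
 [ 0.     0.     0.     1.   ]] [[383.43880731   0.         314.0803517 ]
 [  0.         383.43880731 248.58512781]
 [  0.           0.           1.        ]]
[[313.4129779  214.15961141]
 [313.35419125 227.21002462]]
[ 0.4466 -0.11  ] 2.2 0.12
[[318.01302017  36.36526929]
 [318.84065142  16.61092717]]
[ 0.609  -0.1044] 28.9 0.2
```

View pics/w1.png

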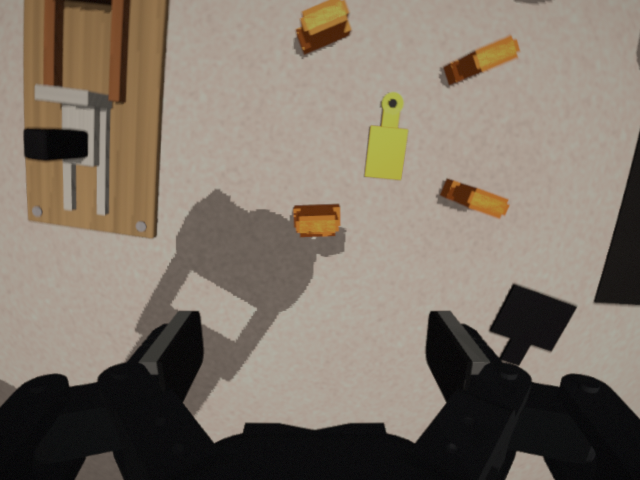

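The wrist picture shows spacer A between the fingers at (317,220), the jig at upper left with the jaw plate at (75,97), and the other spacers at (323,25), (480,60) and (475,198). The wrist fit is good, so I grasp A.

```bash
python3 -m crank '[8.5,0.05,0.3,4.1,0.03, 8.5,0,0,4.1,0, 8.5,0,0,4.1,0, 8.5,0,0,3,0, 8.5,0,0,2,0, 8.5,0,0,1,0, 3,0,0,0,0, 3,0,0,0,0]' 40
python3 -m crank '[3,0,0,0,0, 3,0,0,0,0, 3,0,0,0,0, 3,0,0,0,0, 3,0,0,-3,0, 3,0,0,-4,0, 3,0,0,-4,0, 3,0,0,-4,0]' 40

```

```text
time_s: 3.25
position: [0.4463, -0.1122, 0.0278]
tool_rot: [[0.999, 0.041, -0.0], [0.041, -0.999, 0.0], [-0.0, -0.0, -1.0]]
ft_force: [0.5, 0.2, -0.6]
grip_width: 0.0634
gripper_force: 0.0
time_s: 3.92
position: [0.4458, -0.1116, 0.1803]
tool_rot: [[0.999, 0.04, 0.001], [0.04, -0.999, -0.0], [0.001, 0.0, -1.0]]
ft_force: [0.8, -0.7, -0.6]
grip_width: 0.0339
gripper_force: 40.3
```

```bash
python3 -m crank '[3,1.06,-3.54,-0.4,0, 3,1.06,-3.54,-0.4,0, 3,1.06,-3.54,-0.4,0, 3,1.06,-3.54,-0.4,0, 3,1.06,-3.54,-0.4,0, 3,1.06,-3.54,-0.4,0, 3,0,0,0,0.11, 3,0,0,0,0]'
python3 - <<'E'
from h import *; from rig import env,optics,spotter
w=optics.get_image("wrist"); cv2.imwrite("pics/w2.png",w["color"][:,:,::-1]); print(w["pose"].round(3))
for q in ["spacer0","jaw_grip","jaw","carrier_face"]:print(q,[(round(d['at'][0]*640,1),round(d['at'][1]*480,1),round(d['score'],2)) for d in spotter.look_for(w,q)])
E
```

```text
time_s: 4.58
position: [0.5013, 0.1045, 0.2024]
tool_rot: [[0.998, -0.07, 0.001], [-0.07, -0.998, -0.0], [0.001, 0.0, -1.0]]
ft_force: [0.3, -0.7, -0.8]
grip_width: 0.034
gripper_force: 40.3
[[-0.071  0.959  0.275  0.572]
 [-0.998 -0.068 -0.019  0.099]
 [ 0.001 -0.275  0.961  0.366]
 [ 0.     0.     0.     1.   ]]
spacer0 [(316.1, 304.7, 0.79), (490.5, 3.4, 0.63), (552.7, 78.6, 0.56)]
jaw_grip [(308.7, 202.8, 0.94)]
jaw [(311.9, 203.3, 0.74)]
carrier_face [(310.6, 42.5, 0.88)]
```

View pics/w2.png

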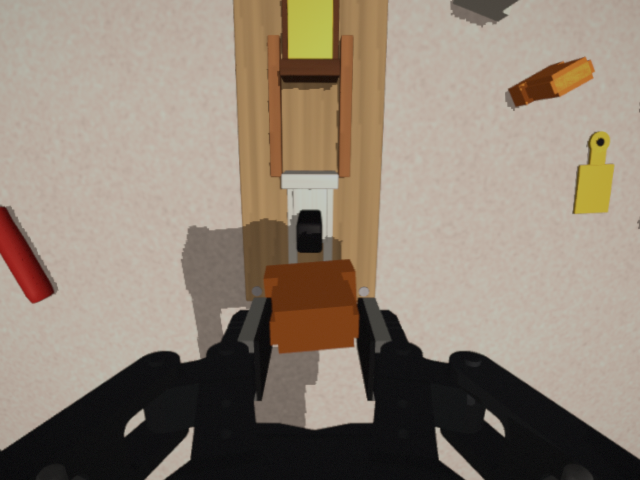

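Zooming in on the channel to measure the jig.

```bash
python3 - <<'E'
import cv2
a=cv2.imread("pics/w2.png")[30:190,225:400]; cv2.imwrite("pics/w2c.png",cv2.resize(a,None,fx=3.75,fy=3.75,interpolation=cv2.INTER_CUBIC))
E
```

```text
(no output)
```

View pics/w2c.png

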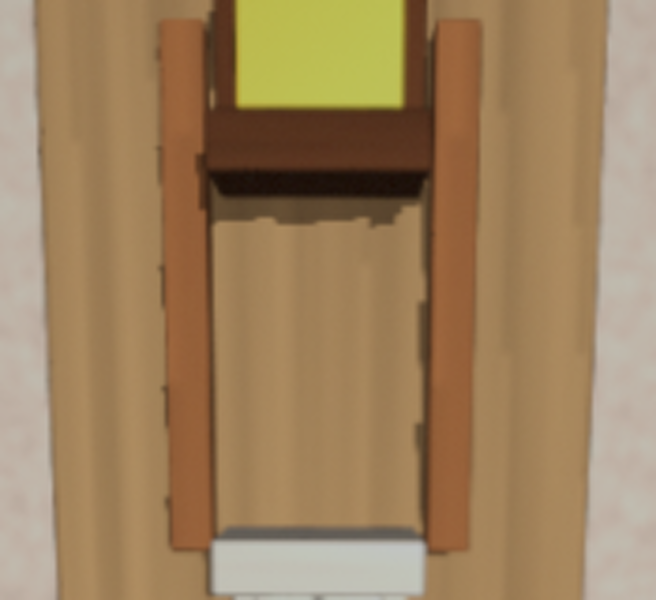

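```bash
cat >> h.py <<'E'
E
python3 - <<'E'
from h import *; from rig import env,optics
from scipy.optimize import least_squares
w=optics.get_image("wrist"); s=optics.get_image("side"); t=optics.get_image("top")
px=lambda q:np.array([(225+(u+.5)/3.75-.5,30+(v+.5)/3.75-.5) for u,v in q])
J=np.array([[60,35,26],[60,25,26],[60,-25,26],[60,-35,26],[-55,35,26],[-55,25,26],[-55,-25,26],[-55,-35,26],[-50,23,52],[-50,-23,52]])/1e3
P=px([(161,20),(204,20),(436,20),(481,20),(172,549),(213,549),(427,549),(469,549),(212,540),(424,540)])
def W(v,J): J=np.array(J); return np.c_[J[:,:2]@rot(v[2]).T+v[:2],J[:,2]]
r=least_squares(lambda v:(proj(w,W(v,J))-P).ravel(),[.594,.1,-.07]); print(r.x[:2],np.degrees(r.x[2]),r.fun.reshape(-1,2).round(1))
v=r.x
for q,z in([(205,170),(432,170)],.052),([(215,194),(422,194)],.012),([(212,540),(424,540)],.052):
    X=back(w,px(q),z); print(((X[:,:2]-v[:2])@rot(v[2])*1e3).round(1))
for a in(t,s):
    cs=lambda q:[(230+(u+.5)*.3125-.5,160+(v+.5)*.3125-.5) for u,v in q]
# side view: jaw top near-front corner and carrier top near-front corner
print(proj(s,W(v,[[-.05,-.023,.052],[0.02,-.023,.052]])), proj(t,W(v,[[-.18,.065,.012],[.18,.065,.012],[.18,-.065,.012]])))
# held spacer
m=orange(w); r=fit([w],[.5013,.1045,np.radians(-4)],z0=.2024-.0278); print(r.x[:2],np.degrees(r.x[2]),r.fun,env.observe()['position'])
E
```

```text
[0.59542261 0.09841814] -4.185705498532807 [[-0.8 -0.8]
 [ 0.1 -0.8]
 [ 0.  -0.7]
 [ 0.4 -0.6]
 [-0.4  0.7]
 [ 0.   0.7]
 [-0.   0.9]
 [ 0.2  0.9]
 [ 0.  -0. ]
 [ 0.4  0.1]]
[[ 24.7  23.2]
 [ 24.8 -23. ]]
[[ 25.5  24.3]
 [ 25.7 -23.3]]
[[-50.   23. ]
 [-49.9 -22.6]]
[[326.88007844 212.31818191]
 [354.02800536 212.51161808]] [[237.79670584 268.60457697]
 [263.17076988 150.2883763 ]
 [306.15955219 157.22310551]]
[0.50228116 0.10280571] 1.357809082243613 0.08622994810697247 [0.50134003 0.10215136 0.20178325]
```

The crop shows the carrier's front top edge at crop row 170 and the jaw's at row 540, with the walls spanning rows 20–549. The gap is about 75 mm, so three spacers are needed. The held spacer is skewed about 5° in the grip, so I correct that on the way in.

```bash
python3 -m crank '[3,0,0,0,0.097, 3,2.6,-0.31,0,0, 3,2.6,-0.31,0,0, 3,2.6,-0.31,0,0, 3,2.55,-0.3,0,0, 3,0,0,3.4,0, 3,0,0,3.4,0, 3,0,0,3.4,0]'
cat >> h.py <<'E'
JIG=np.array([.59542,.09842]); JY=np.radians(-4.19)
def held(v0,zg=.0278):
    "held spacer in jig frame (mm, deg) from the wrist camera, and tool-axis shift to reach jig (x,0)"
    from rig import env,optics
    w=optics.get_image("wrist"); o=env.observe(); r=fit([w],v0,z0=o['position'][2]-zg); v=r.x
    R=np.array(o['tool_rot']); j=(v[:2]-JIG)@rot(JY)*1e3
    print("pos",o['position'].round(4),"held jig",j.round(1),"yaw err",np.degrees(v[2]-JY).round(2),"cost",round(r.fun,3)); return w,o,v,R
def need(R,v,jx):
    d=JIG+rot(JY)@[jx,0]-v[:2]; print("tool shift cm",(R[:2,:2].T@d*100).round(2),"turn",(v[2]-JY).round(3))
E
python3 - <<'E'
from h import *
w,o,v,R=held([.606,.098,JY]); need(R,v,.011); cv2.imwrite("pics/w3.png",w["color"][:,:,::-1])
E
```

```text
time_s: 5.65
position: [0.6058, 0.0972, 0.0984]
tool_rot: [[0.986, -0.167, 0.001], [-0.167, -0.986, 0.0], [0.001, -0.0, -1.0]]
ft_force: [0.8, -0.1, -1.1]
grip_width: 0.0342
gripper_force: 40.3
pos [0.6021 0.0972 0.0912] held jig [ 7.7 -0.2] yaw err -5.38 cost 0.152
tool shift cm [ 0.33 -0.05] turn -0.094
```

View pics/w3.png

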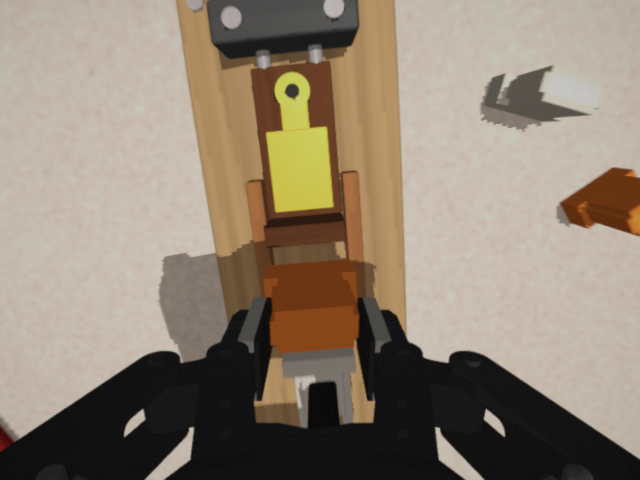

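```bash
python3 - <<'E'
from rig import env,optics
for i in range(2):
    optics.get_image("top"); o=env.observe(); print(o['time_s'],o['position'].round(4),o['qvel'].round(2))
import cv2,numpy as np
from h import *
w=optics.get_image("wrist"); m=orange(w); print(m[255:350,260:370].sum())
cv2.imwrite("pics/m.png",np.hstack([w["color"][230:370,230:400,::-1],cv2.cvtColor((m[230:370,230:400]*255).astype(np.uint8),cv2.COLOR_GRAY2BGR)]))
E
```

```text
5.75 [0.6026 0.0973 0.0946] [ 0.24 -4.33 -6.88  0.09  5.26  0.12]
5.8 [0.6045 0.0974 0.0983] [ 0.28 -3.49 -4.75 -0.05  1.38  0.14]
8609.0
```

View pics/m.png

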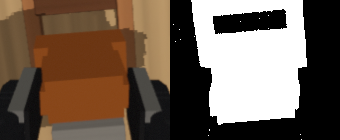

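The picture shows the spacer at (315,300) parallel to the carrier edge at (305,240), so it is aligned with the jig. The fit was fooled by the wood colours. I lower it gently.

```bash
python3 -m crank '[3,0,0,1.2,0, 3,0,0,1.2,0, 3,0,0,1,0, 3,0,0,0.8,0, 3,0,0,0.7,0, 3,0,0,0.5,0, 3,0,0,0.3,0, 3,0,0,0.1,0]'
python3 -m crank '[3,0,0,0,0, 3,0,0,0,0, 3,0,0,0,0, 3,0,0,0,0, 3,0,0,0.05,0, 3,0,0,0,0, 3,0,0,0,0, 3,0,0,0,0]'
python3 - <<'E'
from rig import env,optics
import cv2
s=optics.get_image("side"); cv2.imwrite("pics/s2.png",cv2.resize(s["color"][160:280,280:440,::-1],(800,600),interpolation=cv2.INTER_CUBIC))
E
```

```text
time_s: 6.52
position: [0.6055, 0.0977, 0.0415]
tool_rot: [[0.986, -0.166, -0.0], [-0.166, -0.986, 0.0], [-0.0, -0.0, -1.0]]
ft_force: [-0.2, -0.2, -0.4]
grip_width: 0.0343
gripper_force: 40.4
time_s: 7.18
position: [0.6055, 0.0977, 0.0412]
tool_rot: [[0.986, -0.166, 0.0], [-0.166, -0.986, -0.0], [0.0, -0.0, -1.0]]
ft_force: [-0.2, 0.2, -1.2]
grip_width: 0.0343
gripper_force: 40.4
```

View pics/s2.png

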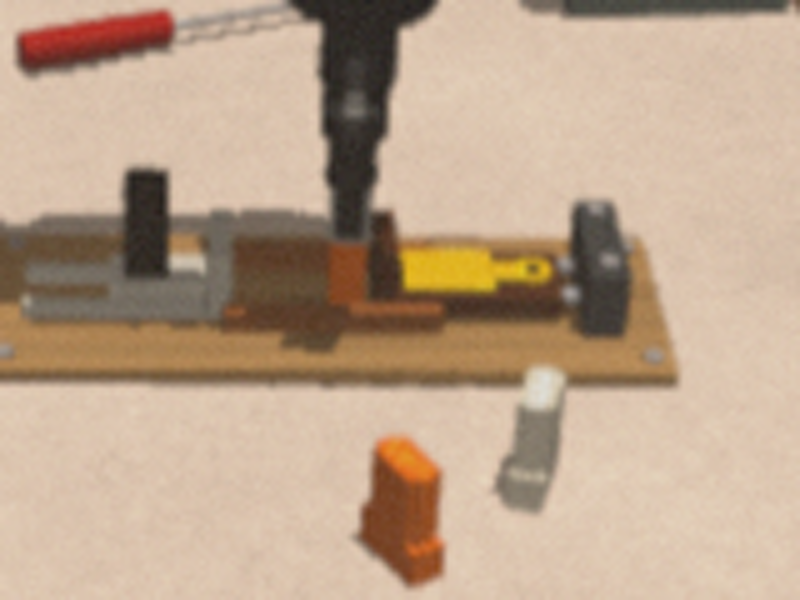

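The side view shows the spacer upright in the channel (crop 350,275) just short of the carrier face at 375. I set it down, release, and go over spacer B.

```bash
python3 -m crank '[3,0,0,0.1,0, 3,0,0,0.03,0, 3,0,0,0,0, 5.5,0,0,0,0, 5.5,0,0,0,0, 5.5,0,0,0,0, 5.5,0,0,-0.5,0, 5.5,0,0,-2,0]'
python3 -m crank '[8.5,0,0,-3,0, 8.5,0,0,-4,0, 8.5,0,0,-2.5,0, 8.5,0.7,3.9,0,0, 8.5,0.8,4.0,0,0, 8.5,0.8,4,0,0, 8.5,0.7,4,0,0, 8.5,0.7,4,0,0]'
python3 -m crank '[8.5,0,0,0,-0.112, 8.5,0,0,0,-0.112, 8.5,0,0,0,-0.112, 8.5,0,0,0,-0.112, 8.5,0,0,0,-0.112, 8.5,0,0,0,-0.112, 8.5,0,0,0,0, 8.5,0,0,0,0]'
python3 - <<'E'
from h import *; from rig import env,optics
w=optics.get_image("wrist");o=env.observe(); cv2.imwrite("pics/w4.png",w["color"][:,:,::-1]); print(o['position'],o['ft_force'])
r=fit([w],[.609,-.1044,np.radians(29)]); print(r.x[:2].round(4),np.degrees(r.x[2]).round(1),round(r.fun,3))
R=np.array(o['tool_rot']); print((R[:2,:2].T@(r.x[:2]-o['position'][:2])*100).round(2), np.degrees(np.arctan2(R[1,0],R[0,0])))
E
```

```text
time_s: 7.9
position: [0.6039, 0.0977, 0.0627]
tool_rot: [[0.986, -0.166, -0.006], [-0.166, -0.986, 0.0], [-0.006, 0.001, -1.0]]
ft_force: [-0.2, -0.7, -0.6]
grip_width: 0.0548
gripper_force: 0.0
time_s: 8.57
position: [0.6085, -0.1065, 0.1603]
tool_rot: [[0.986, -0.166, 0.0], [-0.166, -0.986, -0.0], [0.0, 0.0, -1.0]]
ft_force: [1.1, 0.1, 0.1]
grip_width: 0.085
gripper_force: 0.0
time_s: 9.23
position: [0.6088, -0.1047, 0.1601]
tool_rot: [[0.877, 0.481, 0.0], [0.481, -0.877, -0.0], [-0.0, 0.0, -1.0]]
ft_force: [-1.0, -0.0, -0.2]
grip_width: 0.0849
gripper_force: 0.0
[ 0.60880818 -0.10463675  0.16006905] [0.93374937 0.53293949 0.48734655]
[ 0.6085 -0.1031] 27.2 0.101
[ 0.05 -0.14] 28.720045780735333
```

View pics/w4.png

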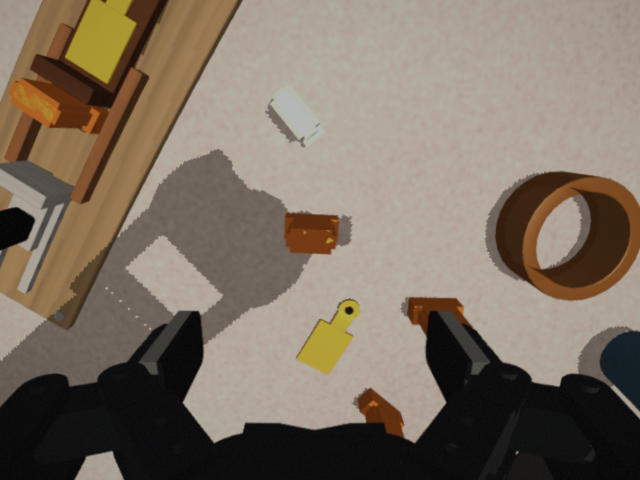

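The picture shows spacer 1 standing in the channel at (60,105) next to the carrier, and B between the fingers at (313,232). I grasp B, then check spacer 1's skew numerically.

```bash
python3 - <<'E'
import cv2,numpy as np
a=cv2.imread("pics/w4.png"); h=cv2.cvtColor(a,cv2.COLOR_BGR2HSV)
for n,(u,v) in dict(top=(35,100),side=(70,115),wall=(110,130),wall2=(30,130),bed=(150,60),bedin=(85,145),car=(65,75)).items(): print(n,h[v-1:v+2,u-1:u+2].reshape(-1,3).mean(0).round())
for v in range(70,140,6): print(v,' '.join('%d/%d/%d'%tuple(h[v,u]) for u in range(4,124,10)))
E
python3 -m crank '[8.5,0.05,-0.12,3,0.026, 8.5,0,0,4,0, 8.5,0,0,3,0, 8.5,0,0,1.7,0, 8.5,0,0,1,0, 8.5,0,0,0.5,0, 8.5,0,0,0,0, 8.5,0,0,0,0]' 40
python3 -m crank '[3,0,0,0,0, 3,0,0,0,0, 3,0,0,0,0, 3,0,0,0,0, 3,0,0,0,0, 3,0,0,0,0, 3,0,0,-2,0, 3,0,0,-3,0]' 40
python3 -m crank '[3,0,0,-4,0, 3,0,0,-4,0, 3,0,0,-3,0, 3,0,0,-1,0, 3,0,0,0,0, 3,0,0,0,0, 3,0,0,0,0, 3,0,0,0,0]' 40
```

```text
top [ 19. 192. 170.]
side [ 12. 218.  87.]
wall [ 12. 162. 129.]
wall2 [ 11. 171.  56.]
bed [ 17. 120. 143.]
bedin [ 17. 120. 143.]
car [ 11. 169.  67.]
70 14/37/167 16/119/137 17/119/143 11/163/72 11/177/65 10/175/67 9/165/37 11/186/37 19/185/99 25/183/173 25/181/173 22/199/104
76 13/39/164 16/121/141 17/123/135 17/120/147 11/172/71 11/170/66 11/164/67 11/175/35 12/174/41 22/187/98 25/183/173 10/166/80
82 17/32/168 14/201/165 13/202/169 12/216/92 11/192/105 10/168/73 11/169/68 10/171/67 10/165/34 11/181/45 22/191/119 11/168/79
88 14/38/166 14/203/168 15/198/169 14/202/168 12/219/93 12/222/93 11/168/73 11/170/69 11/169/68 10/167/32 11/164/53 11/169/71
94 16/113/136 19/192/169 18/195/169 18/197/170 14/206/165 12/220/94 12/217/94 11/168/73 11/171/70 13/167/29 9/191/28 11/165/31
100 16/120/140 14/202/169 19/192/170 18/192/170 15/197/171 13/207/148 12/220/94 12/215/95 11/171/73 6/151/27 11/194/25 12/171/64
106 17/119/143 16/128/137 14/203/170 17/197/171 19/195/171 14/203/171 11/217/87 12/220/88 12/219/92 11/211/92 13/146/42 12/161/135
112 17/120/147 17/121/133 13/179/145 14/204/170 21/18
[... 501 characters left out ...]
4 12/161/122 13/183/53 16/119/141 16/117/150 17/119/143 17/120/149 17/118/149 16/120/140 13/163/130 10/163/47
time_s: 9.95
position: [0.6094, -0.1036, 0.029]
tool_rot: [[0.888, 0.46, 0.002], [0.46, -0.888, -0.001], [0.001, 0.001, -1.0]]
ft_force: [1.0, 0.2, -0.1]
grip_width: 0.0847
gripper_force: 0.0
time_s: 10.62
position: [0.6071, -0.1028, 0.0758]
tool_rot: [[0.888, 0.461, -0.006], [0.461, -0.888, 0.002], [-0.004, -0.005, -1.0]]
ft_force: [0.9, -0.7, -1.1]
grip_width: 0.0344
gripper_force: 40.1
time_s: 11.28
position: [0.608, -0.1032, 0.1957]
tool_rot: [[0.888, 0.461, -0.004], [0.461, -0.888, 0.001], [-0.003, -0.003, -1.0]]
ft_force: [-0.1, 0.3, -0.9]
grip_width: 0.0341
gripper_force: 40.1
```

```bash
sed -i 's/(h\[...,0\]<=24)&(h\[...,1\]>125)&(h\[...,2\]>45)/(h[...,0]<=22)\&(h[...,1]>186)\&(h[...,2]>40)/' h.py
python3 - <<'E'
from h import *; from rig import env,optics
w,o,v,R=held([.608,-.1032,np.radians(27.4)],.0285); print("held yaw",np.degrees(v[2]),"tool",np.degrees(np.arctan2(R[1,0],R[0,0])), v[:2]-o['position'][:2])
for ps,n in(([w],"w"),([optics.get_image("side")],"s"),([optics.get_image("top")],"t")):
    r=fit(ps,[.606,.098,JY],z0=.012); print(n,((r.x[:2]-JIG)@rot(JY)*1e3).round(1),np.degrees(r.x[2]-JY).round(1),round(r.fun,3))
r=fit([w],[.593,-.236,.3]);print("C",r.x,r.fun)
r=fit([w],[.4755,-.249,-.15]);print("D",r.x,r.fun)
E
```

```text
pos [ 0.6082 -0.1032  0.196 ] held jig [  27.2 -200.3] yaw err 30.35 cost 0.097
held yaw 26.156036102416845 tool 27.42888190938813 [-0.0002854  -0.00015215]
w [11.   3.4] 2.5 0.249
s [7.5 6.4] -3.8 0.613
t [12.3  3. ] -7.8 0.196
C [ 0.59335265 -0.23701792  0.36262535] 0.24641256066271625
D [ 0.47702866 -0.23882137 -0.84902436] 0.95611937165051
```

```bash
python3 - <<'E'
from h import *; from rig import env,optics
w=optics.get_image("wrist"); h=cv2.cvtColor(w["color"],cv2.COLOR_RGB2HSV)
m=((h[...,0]<=22)&(h[...,1]>180)&(h[...,2]>130)).astype(np.uint8); m[200:]=0; m[:,200:]=0
n,l,st,c=cv2.connectedComponentsWithStats(m); print(st[1:][st[1:,4]>40],c[1:][st[1:,4]>40])
k=1+np.argmax(st[1:,4]); ct=max(cv2.findContours((l==k).astype(np.uint8),0,1)[0],key=cv2.contourArea)[:,0]
X=back(w,ct,.070)[:,:2]; j=((X-JIG)@rot(JY)*1e3).astype(np.float32)
print(cv2.minAreaRect(j)); hull=cv2.convexHull(j)[:,0]; print(hull.round(1).tolist())
for y,x in np.argwhere(m[::1]>0)[:0]: pass
# carrier top edge check: project expected
W=lambda J:np.c_[np.array(J)[:,:2]@rot(JY).T+JIG,np.array(J)[:,2]]
print(proj(w,W([[.025,.023,.052],[.025,-.023,.052],[-.05,.023,.052],[-.05,-.023,.052],[.06,-.025,.026],[.06,-.035,.026],[-.055,-.035,.026]])).round(1))
cv2.imwrite("pics/w5.png",w["color"][:,:,::-1])
E
```

```text
[[  46   92   46   42 1093]
 [ 107  115   17   23  154]] [[ 68.55718207 112.15279048]
 [115.83116883 126.27272727]]
((11.356132507324219, 2.5877866744995117), (35.99668884277344, 18.656980514526367), 88.18656158447266)
[[19.899999618530273, 16.700000762939453], [16.299999237060547, 20.299999237060547], [12.899999618530273, 20.5], [8.800000190734863, 20.5], [7.5, 20.0], [3.200000047683716, 17.399999618530273], [2.5, 8.5], [1.899999976158142, -2.0], [2.5999999046325684, -11.899999618530273], [5.900000095367432, -14.699999809265137], [7.0, -15.100000381469727], [8.699999809265137, -15.199999809265137], [10.399999618530273, -15.300000190734863], [12.100000381469727, -15.399999618530273], [13.800000190734863, -15.5], [14.5, -15.199999809265137], [15.100000381469727, -14.899999618530273], [15.800000190734863, -14.600000381469727], [20.0, -11.899999618530273], [20.299999237060547, -11.0], [21.100000381469727, 14.699999809265137]]
[[ 66.   84.2]
 [117.8 115. ]
 [ 32.4 168.3]
 [ 81.6 196.8]
 [152.7  79.9]
 [163.4  86.3]
 [108.  204.1]]
```

```bash
python3 -m crank '[3,0,0,0,0.106, 3,0,0,0,0.106, 3,0,0,0,0.106, 3,0,0,0,0.106, 3,0,0,0,0.106, 3,-0.7,-4.1,0,0, 3,-0.7,-4.1,0,0, 3,-0.7,-4.1,0,0]'
python3 -m crank '[3,-0.6,-3.7,0,0, 3,-0.4,-2.5,0,0, 3,-0.2,-1.2,0,0, 3,-0.03,-0.3,0,0, 3,0,0,2,0, 3,0,0,2,0, 3,0,0,1,0, 3,0,0,0.5,0]'
python3 -m crank '[3,0,0,0,0, 3,0,0,0,0, 3,0,0,0,0, 3,0,0,0,0, 3,0,0,0,0, 3,0,0,0,0, 3,0,0,0,0, 3,0,0,0,0]'
cat >> h.py <<'E'
def s1top(w,roi,z=.07):
    h=cv2.cvtColor(w["color"],cv2.COLOR_RGB2HSV)
    m=((h[...,0]<=22)&(h[...,1]>180)&(h[...,2]>130)).astype(np.uint8); k=np.zeros_like(m); k[roi[0]:roi[1],roi[2]:roi[3]]=1; m*=k
    n,l,st,c=cv2.connectedComponentsWithStats(m)
    for i in range(1,n):
        if st[i,4]>60:
            ct=max(cv2.findContours((l==i).astype(np.uint8),0,1)[0],key=cv2.contourArea)[:,0]
            j=((back(w,ct,z)[:,:2]-JIG)@rot(JY)*1e3).astype(np.float32); print(st[i],cv2.minAreaRect(j))
E
python3 - <<'E'
from h import *
w,o,v,R=held([.585,.098,JY],.0285); need(R,v,-.0105); cv2.imwrite("pics/w6.png",w["color"][:,:,::-1]); s1top(w,(0,300,150,480))
print(np.degrees(np.arctan2(R[1,0],R[0,0])))
E
```

```text
time_s: 12.15
position: [0.5936, 0.0215, 0.1975]
tool_rot: [[0.999, -0.053, -0.001], [-0.053, -0.999, 0.0], [-0.001, -0.0, -1.0]]
ft_force: [1.0, 0.5, -0.1]
grip_width: 0.0342
gripper_force: 40.2
time_s: 12.82
position: [0.5853, 0.0968, 0.1412]
tool_rot: [[0.999, -0.053, -0.003], [-0.053, -0.999, -0.0], [-0.003, 0.0, -1.0]]
ft_force: [-0.7, 0.8, -0.1]
grip_width: 0.0345
gripper_force: 40.2
time_s: 13.48
position: [0.5857, 0.0981, 0.143]
tool_rot: [[0.999, -0.051, 0.0], [-0.051, -0.999, 0.0], [0.0, -0.0, -1.0]]
ft_force: [-1.1, 0.3, 0.0]
grip_width: 0.0343
gripper_force: 40.2
pos [0.5857 0.0981 0.143 ] held jig [-10.2  -0.4] yaw err 1.24 cost 0.066
tool shift cm [-0.03 -0.04] turn 0.022
[279 197  61  33 627] ((16.702133178710938, 2.6932201385498047), (37.25114822387695, 19.218650817871094), 88.9264144897461)
[285 223  46  14 326] ((6.166938781738281, 3.180898666381836), (28.74049949645996, 7.634030342102051), 87.75821685791016)
[268 276  12  21 151] ((-32.71246337890625, 25.174678802490234), (7.259881496429443, 14.39038372039795), 89.2602767944336)
[346 277  13  22 143] ((-32.705345153808594, -26.648948669433594), (14.94543743133545, 7.922986030578613), 1.1685502529144287)
-2.9302866885036503
```

```bash
python3 - <<'E'
from h import *; from rig import env,optics
w=optics.get_image("wrist"); h=cv2.cvtColor(w["color"],cv2.COLOR_RGB2HSV).astype(int)
W=lambda J:np.c_[np.array(J)[:,:2]@rot(JY).T+JIG,np.array(J)[:,2]]
e=proj(w,W([[.06,.035,.026],[.06,.025,.026],[.06,-.025,.026],[.06,-.035,.026],[.025,.023,.052],[.025,-.023,.052],[.018,.0,.052]])).round(1); print(e)
m=((h[...,0]>=8)&(h[...,0]<=14)&(h[...,1]>140)&(h[...,1]<180)&(h[...,2]>100)&(h[...,2]<145)).astype(np.uint8)
n,l,st,c=cv2.connectedComponentsWithStats(m)
for i in range(1,n):
    if st[i,4]>80:
        ct=max(cv2.findContours((l==i).astype(np.uint8),0,1)[0],key=cv2.contourArea)[:,0]
        j=((back(w,ct,.026)[:,:2]-JIG)@rot(JY)*1e3).astype(np.float32); print(st[i],j.min(0),j.max(0),cv2.minAreaRect(j))
for r in range(150,245,3): print(r,h[r,int(e[6,0])],h[r,int(e[2,0])+5])
E
```

```text
[[265.1 140.4]
 [279.2 140.7]
 [349.7 142.3]
 [363.7 142.6]
 [278.8 195.1]
 [347.9 196.6]
 [313.1 206.2]]
[297  43  17  12  87] [117.43252     2.3438175] [124.52541   13.137752] ((121.9197998046875, 7.474363327026367), (7.066168785095215, 10.099586486816406), 11.748299598693848)
[ 322   44   25  131 1235] [ 37.25167 -20.12816] [124.414444  -3.77445 ] ((80.83815002441406, -12.926286697387695), (86.90119934082031, 16.24131965637207), 1.5172264575958252)
[284  52   8  48 236] [88.1554  16.86981] [118.55142   21.686893] ((103.26441192626953, 18.707332611083984), (4.693963527679443, 30.44876480102539), 87.50209045410156)
[263 141  13  88 111] [-3.6190941 27.965061 ] [59.72563  37.237797] ((28.070003509521484, 32.560638427734375), (9.01144027709961, 63.36226272583008), 89.67568969726562)
[342 143  13 109 130] [-20.316307 -31.940754] [ 59.424194 -21.962872] ((19.08784294128418, -22.841529846191406), (80.18901062011719, 8.865119934082031), 6.935272216796875)
150 [ 29 147 201] [ 13 155 165]
153 [ 29 147 201] [ 13 153 165]
156 [ 29 148 200] [ 13 154 164]
159 [ 29 148 201] [ 13 154 164]
162 [ 2
[... 188 characters left out ...]
 [ 11 166  83] [ 13 156 155]
183 [ 10 154  91] [ 13 155 155]
186 [ 11 164  90] [ 13 155 156]
189 [ 11 160  91] [ 13 157 156]
192 [ 10 159  93] [ 13 157 156]
195 [ 11 163  94] [ 13 155 156]
198 [ 12 210 114] [ 13 155 155]
201 [ 12 210 118] [ 12 154 156]
204 [ 12 209 117] [ 12 155 155]
207 [ 13 205 127] [ 12 155 155]
210 [ 16 182 199] [ 12 155 155]
213 [ 16 181 200] [ 13 155 156]
216 [ 18 178 199] [ 13 155 155]
219 [ 21 166 200] [ 13 153 155]
222 [ 19 172 200] [ 13 155 153]
225 [ 17 181 199] [ 13 153 152]
228 [ 23 162 200] [ 13 155 150]
231 [ 16 186 199] [ 13 152 154]
234 [ 15 187 199] [ 13 153 152]
237 [ 15 130 112] [ 13 148 152]
240 [ 16 123 104] [ 13 148 145]
243 [ 16 120 104] [ 14 141 146]
```

View pics/w6.png

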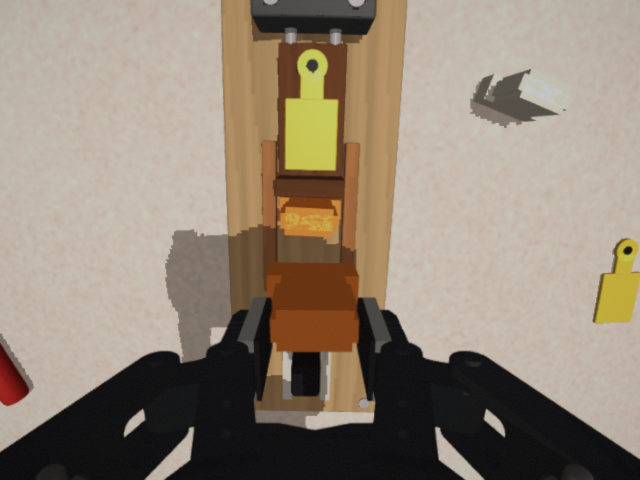

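The last picture shows S1 square beside the carrier at (310,222). The walls at x=262–275 and 345–358 put the true channel centre 2.5 mm further toward +y than my estimate. I correct for that and place the second spacer.

```bash
sed -i 's/JIG=np.array(\[.59542,.09842\])/JIG=np.array([.5956,.1009])/' h.py
python3 -m crank '[3,-0.03,-0.2,1,0.02, 3,0,0,2.2,0, 3,0,0,2.2,0, 3,0,0,1.6,0, 3,0,0,1.2,0, 3,0,0,0.9,0, 3,0,0,0.5,0, 3,0,0,0.3,0]'
python3 -m crank '[3,0,0,0.15,0, 3,0,0,0.1,0, 3,0,0,0.1,0, 3,0,0,0.05,0, 3,0,0,0,0, 3,0,0,0,0, 3,0,0,0,0, 3,0,0,0,0]'
```

```text
time_s: 14.25
position: [0.5853, 0.1002, 0.0432]
tool_rot: [[0.997, -0.072, -0.001], [-0.072, -0.997, 0.0], [-0.001, -0.0, -1.0]]
ft_force: [0.6, -0.1, -1.6]
grip_width: 0.0345
gripper_force: 40.2
time_s: 14.92
position: [0.586, 0.1002, 0.0406]
tool_rot: [[0.997, -0.071, 0.002], [-0.071, -0.997, 0.0], [0.002, -0.0, -1.0]]
ft_force: [-0.6, 1.1, 5.8]
grip_width: 0.0342
gripper_force: 40.8
```

```bash
python3 -m crank '[5.5,0,0,0,0, 5.5,0,0,0,0, 5.5,0,0,0,0, 5.5,0,0,-0.5,0, 5.5,0,0,-2,0, 8.5,0,0,-4,0, 8.5,0,0,-4,0, 8.5,0,0,-1.5,0]'
python3 -m crank '[8.5,0.34,3.73,0,0, 8.5,0.34,3.73,0,0, 8.5,0.34,3.73,0,0, 8.5,0.34,3.73,0,0, 8.5,0.34,3.73,0,0, 8.5,0.34,3.73,0,0, 8.5,0.34,3.73,0,0, 8.5,0.34,3.73,0,0]'
python3 -m crank '[8.5,0.34,3.73,0,0, 8.5,0,0,0,-0.1, 8.5,0,0,0,-0.1, 8.5,0,0,0,-0.1, 8.5,0,0,0,-0.1, 8.5,0,0,0,-0.1, 8.5,0,0,0,0, 8.5,0,0,0,0]'
python3 - <<'E'
from h import *; from rig import env,optics
w=optics.get_image("wrist");o=env.observe(); R=np.array(o['tool_rot']); print(o['position'], np.degrees(np.arctan2(R[1,0],R[0,0])))
for a in(15,30):
    r=fit([w],[.5934,-.237,np.radians(a)]); print(r.x[:2].round(4),np.degrees(r.x[2]).round(1),round(r.fun,3))
print((R[:2,:2].T@(r.x[:2]-o['position'][:2])*100).round(2)); s1top(w,(100,300,200,420),.058)
E
```

```text
time_s: 15.58
position: [0.5871, 0.1001, 0.1657]
tool_rot: [[0.997, -0.071, 0.008], [-0.071, -0.997, -0.0], [0.008, -0.0, -1.0]]
ft_force: [0.0, -0.7, 0.5]
grip_width: 0.0849
gripper_force: 0.0
time_s: 16.25
position: [0.591, -0.2013, 0.1602]
tool_rot: [[0.997, -0.071, -0.0], [-0.071, -0.997, 0.0], [-0.0, -0.0, -1.0]]
ft_force: [0.2, -0.5, -0.4]
grip_width: 0.085
gripper_force: 0.0
time_s: 16.92
position: [0.592, -0.2369, 0.16]
tool_rot: [[0.911, 0.413, -0.0], [0.413, -0.911, 0.0], [-0.0, -0.0, -1.0]]
ft_force: [-0.1, 0.6, 0.1]
grip_width: 0.0854
gripper_force: 0.0
[ 0.59206018 -0.2369048   0.16002131] 24.389365524716187
[ 0.5935 -0.2367] 29.1 0.207
[ 0.5944 -0.2377] 27.1 0.205
[0.18 0.17]
```

```bash
python3 - <<'E'
import h; from h import *; from rig import env,optics
def o2(p):
    g=cv2.cvtColor(p["color"],cv2.COLOR_RGB2HSV); return ((g[...,0]<=24)&(g[...,1]>125)).astype(np.float32)
h.orange=o2
w=optics.get_image("wrist");o=env.observe(); R=np.array(o['tool_rot'])
for a in(15,35):
    r=fit([w],[.5934,-.237,np.radians(a)]); print(r.x[:2].round(4),np.degrees(r.x[2]).round(1),round(r.fun,3))
print((R[:2,:2].T@(r.x[:2]-o['position'][:2])*100).round(2))
E
```

```text
[ 0.5931 -0.2375] 28.9 0.103
[ 0.5934 -0.2374] 29.3 0.102
[0.1  0.11]
```

```bash
python3 -m crank '[8.5,0.1,0.1,3,-0.08, 8.5,0,0,4,0, 8.5,0,0,3,0, 8.5,0,0,1.7,0, 8.5,0,0,1,0, 8.5,0,0,0.45,0, 8.5,0,0,0,0, 8.5,0,0,0,0]' 40
python3 -m crank '[3,0,0,0,0, 3,0,0,0,0, 3,0,0,0,0, 3,0,0,0,0, 3,0,0,0,0, 3,0,0,0,0, 3,0,0,-2,0, 3,0,0,-3,0]' 40
python3 -m crank '[3,0,0,-4,0, 3,0,0,-4,0, 3,0,0,-3,0, 3,0,0,-1,0, 3,0,0,0,0, 3,0,0,0,0, 3,0,0,0,0, 3,0,0,0,0]' 40
python3 - <<'E'
from h import *
w,o,v,R=held([.5934,-.2374,np.radians(29)],.0285); print("held yaw",np.degrees(v[2]),"tool",np.degrees(np.arctan2(R[1,0],R[0,0])), v[:2]-o['position'][:2])
E
```

```text
time_s: 17.68
position: [0.5941, -0.2378, 0.0297]
tool_rot: [[0.874, 0.487, 0.002], [0.487, -0.874, -0.001], [0.001, 0.002, -1.0]]
ft_force: [0.8, -1.0, 0.1]
grip_width: 0.0851
gripper_force: 0.0
time_s: 18.35
position: [0.592, -0.2366, 0.0761]
tool_rot: [[0.873, 0.487, -0.006], [0.487, -0.873, 0.003], [-0.003, -0.006, -1.0]]
ft_force: [-0.8, 0.3, -0.7]
grip_width: 0.0343
gripper_force: 40.1
time_s: 19.02
position: [0.5928, -0.2371, 0.1961]
tool_rot: [[0.873, 0.487, -0.003], [0.487, -0.873, 0.002], [-0.002, -0.004, -1.0]]
ft_force: [-0.3, 0.5, -0.8]
grip_width: 0.0339
gripper_force: 40.1
pos [ 0.593  -0.2372  0.1964] held jig [  21.8 -337.8] yaw err 34.08 cost 0.108
held yaw 29.89440007247465 tool 29.14878831464163 [-0.000347   -0.00041346]
```

```bash
python3 -m crank '[3,0,0,0,0.119, 3,0,0,0,0.119, 3,0,0,0,0.119, 3,0,0,0,0.119, 3,0,0,0,0.119, 3,-0.7,-4,0,0, 3,-0.7,-4,0,0, 3,-0.7,-4,0,0]'
python3 -m crank '[3,-0.7,-4,0,0, 3,-0.7,-4,0,0, 3,-0.7,-4,0,0, 3,-0.7,-4,0,0, 3,-0.5,-2.8,0,0, 3,-0.35,-1.9,0,0, 3,-0.17,-1,0,0, 3,0,0,2,0]'
python3 -m crank '[3,0,0,2,0, 3,0,0,1,0, 3,0,0,0.5,0, 3,0,0,0,0, 3,0,0,0,0, 3,0,0,0,0, 3,0,0,0,0, 3,0,0,0,0]'
python3 - <<'E'
from h import *
w,o,v,R=held([.5627,.1033,JY],.0285); need(R,v,-.033); print(v[:2]-o['position'][:2])
h=cv2.cvtColor(w["color"],cv2.COLOR_RGB2HSV).astype(int)
W=lambda J:np.c_[np.array(J)[:,:2]@rot(JY).T+JIG,np.array(J)[:,2]]
print("S1,S2 tops expected",proj(w,W([[.0112,0,.07],[-.0096,0,.07]])).round(1)); s1top(w,(0,256,200,420))
m=((h[...,0]>=8)&(h[...,0]<=14)&(h[...,1]>140)&(h[...,1]<180)&(h[...,2]>100)&(h[...,2]<170)).astype(np.uint8)
n,l,st,c=cv2.connectedComponentsWithStats(m)
for i in range(1,n):
    if st[i,4]>80:
        ct=max(cv2.findContours((l==i).astype(np.uint8),0,1)[0],key=cv2.contourArea)[:,0]
        j=((back(w,ct,.026)[:,:2]-JIG)@rot(JY)*1e3).astype(np.float32); print(st[i],j.min(0),j.max(0))
E
```

```text
time_s: 19.73
position: [0.5821, -0.115, 0.1971]
tool_rot: [[0.996, -0.088, -0.002], [-0.088, -0.996, 0.001], [-0.002, -0.001, -1.0]]
ft_force: [1.2, -0.3, -0.2]
grip_width: 0.0343
gripper_force: 40.1
time_s: 20.4
position: [0.5647, 0.1052, 0.1808]
tool_rot: [[0.996, -0.084, 0.006], [-0.084, -0.996, 0.0], [0.006, -0.001, -1.0]]
ft_force: [0.6, -0.4, -0.5]
grip_width: 0.034
gripper_force: 40.1
time_s: 21.07
position: [0.5638, 0.1033, 0.1441]
tool_rot: [[0.996, -0.086, 0.001], [-0.086, -0.996, -0.0], [0.001, -0.0, -1.0]]
ft_force: [0.0, 0.6, -0.8]
grip_width: 0.0341
gripper_force: 40.1
pos [0.5637 0.1034 0.144 ] held jig [-32.    0.7] yaw err -1.95 cost 0.072
tool shift cm [-0.1   0.07] turn -0.034
[8.84638614e-05 5.61753981e-04]
S1,S2 tops expected [[313.1 186.3]
 [313.5 219.4]]
[283 166  61  68 993] ((2.5585708618164062, -0.023319244384765625), (37.559669494628906, 42.050785064697266), 89.22433471679688)
[303 221  21   6  62] ((-12.661761283874512, 0.4274005889892578), (13.022651672363281, 2.413547992706299), 80.29344177246094)
[ 347  109   15  145 1894] [-45.408283 -34.351402] [ 59.66582  -24.555311]
[ 262  110   19  122 1589] [-27.244593  24.645128] [59.858913 35.393105]
[326 114  16  29 111] [ 37.284534 -20.17383 ] [56.372032 -9.49861 ]
```

```bash
python3 -m crank '[3,-0.1,0.05,1.1,-0.03, 3,0,0,2.2,0, 3,0,0,2.2,0, 3,0,0,1.6,0, 3,0,0,1.2,0, 3,0,0,0.9,0, 3,0,0,0.5,0, 3,0,0,0.3,0]'
python3 -m crank '[3,0,0,0.15,0, 3,0,0,0.1,0, 3,0,0,0.1,0, 3,0,0,0.05,0, 3,0,0,0,0, 3,0,0,0,0, 3,0,0,0,0, 3,0,0,0,0]'
```

```text
time_s: 21.78
position: [0.5625, 0.103, 0.0432]
tool_rot: [[0.998, -0.056, -0.0], [-0.056, -0.998, -0.0], [-0.0, 0.0, -1.0]]
ft_force: [-0.7, 0.1, -0.4]
grip_width: 0.034
gripper_force: 40.1
time_s: 22.45
position: [0.5634, 0.1031, 0.0411]
tool_rot: [[0.998, -0.056, 0.003], [-0.056, -0.998, 0.0], [0.003, -0.0, -1.0]]
ft_force: [-1.2, 1.0, 7.4]
grip_width: 0.0341
gripper_force: 40.9
```

```bash
python3 -m crank '[5.5,0,0,0,0, 5.5,0,0,0,0, 5.5,0,0,0,0, 5.5,0,0,-0.5,0, 5.5,0,0,-2,0, 8.5,0,0,-4,0, 8.5,0,0,-3.5,0, 8.5,0,0,-2,0]'
python3 -m crank '[7,-1.5,-0.03,0,0.017, 7,-2,-0.03,0,0, 7,-1.8,-0.03,0,0, 7,-0.98,-0.03,0,0, 7,0,0,0,0, 7,0,0,0,0, 7,0,0,0,0, 7,0,0,0,0]'
python3 - <<'E'
from h import *; from rig import env,optics,spotter
o=env.observe(); R=np.array(o['tool_rot']); g=JIG+rot(JY)@[-.095,0]; print(o['position'],"to grip",(R[:2,:2].T@(g-o['position'][:2])*100).round(2), np.degrees(np.arctan2(R[1,0],R[0,0])))
w=optics.get_image("wrist"); s1top(w,(0,300,150,450))
s=optics.get_image("side"); t=optics.get_image("top"); W=lambda J:np.c_[np.array(J)[:,:2]@rot(JY).T+JIG,np.array(J)[:,2]]
print("handle top exp wrist",proj(w,W([[-.107,.01,.087],[-.107,-.01,.087],[-.083,.01,.087],[-.083,-.01,.087]])).round(1))
h=cv2.cvtColor(w["color"],cv2.COLOR_RGB2GRAY); e=proj(w,W([[-.095,0,.087]]))[0].astype(int); print(h[e[1]-30:e[1]+31:3,e[0]], h[e[1],e[0]-40:e[0]+41:3])
E
```

```text
time_s: 23.12
position: [0.5634, 0.103, 0.1637]
tool_rot: [[0.998, -0.056, 0.005], [-0.056, -0.998, -0.0], [0.005, -0.0, -1.0]]
ft_force: [0.0, 0.5, 0.3]
grip_width: 0.085
gripper_force: 0.0
time_s: 23.78
position: [0.5007, 0.1084, 0.1593]
tool_rot: [[0.997, -0.073, 0.0], [-0.073, -0.997, -0.0], [0.0, -0.0, -1.0]]
ft_force: [-0.3, -0.0, 0.0]
grip_width: 0.07
gripper_force: 0.0
[0.50071339 0.10842312 0.15931449] to grip [0.02 0.06] -4.205670021654406
handle top exp wrist [[299.3 271.3]
 [330.  271.3]
 [298.9 235.6]
 [330.4 235.5]]
[ 6  7  6 13 10 24 13 10  8 11  6 13 12 11 10  7 76 78 80 79 80] [ 72  69  74  77  77  90 103 101  82   8  11  11  13   7  14  11  13  15
  19 102 103 103  80  75  68  69  74]
```

```bash
python3 - <<'E'
from h import *; import h; from rig import optics
h.orange=lambda p:(lambda g:((g[...,0]<=22)&(g[...,1]>183)&(g[...,2]>25)).astype(np.float32))(cv2.cvtColor(p["color"],cv2.COLOR_RGB2HSV))
w=optics.get_image("wrist"); m=h.orange(w); m[300:]=0; m[:,:240]=0; m[:,390:]=0
n,l,st,c=cv2.connectedComponentsWithStats(m.astype(np.uint8)); print(st[1:][st[1:,4]>50])
for i in range(1,n):
    if st[i,4]>150:
        ct=np.argwhere(l==i)[:,::-1]; j=((back(w,ct.astype(float),.07)[:,:2]-JIG)@rot(JY)*1e3); print(j.min(0).round(1),j.max(0).round(1))
E
python3 -m crank '[7,0.02,0.05,2.5,0, 7,0,0,3,0, 7,0,0,2,0, 7,0,0,1.3,0, 7,0,0,0.9,0, 7,0,0,0.6,0, 7,0,0,0,0, 7,0,0,0,0]' 60
python3 -m crank '[1,0,0,0,0, 1,0,0,0,0, 1,0,0,0,0, 1,0,0,0,0, 1,0,0,0,0, 1,0,0,0,0, 1,0,0,0,0, 1,0,0,0,0]' 60
```

```text
[[284  87  53  16 289]
 [285 117  17  15  77]]
[ -1.8 -13.3] [ 7.1 19.1]
time_s: 24.65
position: [0.5004, 0.108, 0.0569]
tool_rot: [[0.997, -0.073, 0.001], [-0.073, -0.997, -0.0], [0.001, -0.0, -1.0]]
ft_force: [-0.3, -0.9, 0.6]
grip_width: 0.0703
gripper_force: 0.0
time_s: 25.32
position: [0.5004, 0.1085, 0.0571]
tool_rot: [[0.997, -0.073, 0.001], [-0.073, -0.997, 0.001], [0.001, -0.001, -1.0]]
ft_force: [-0.2, 3.1, 6.0]
grip_width: 0.0184
gripper_force: 59.5
```

```bash
cat >> h.py <<'E'
def chan():
    from rig import optics
    s=optics.get_image("side"); h=cv2.cvtColor(s["color"],cv2.COLOR_RGB2HSV); m=((h[...,0]<=22)&(h[...,1]>180)&(h[...,2]>40)).astype(np.uint8)
    m[235:]=0; m[:180]=0; n,l,st,c=cv2.connectedComponentsWithStats(m); print(st[1:][st[1:,4]>15].tolist())
    W=lambda J:np.c_[np.array(J)[:,:2]@rot(JY).T+JIG,np.array(J)[:,2]]
    for r in (200,204,208): print(r,''.join('#' if x else '.' for x in m[r,310:380]))
    return s,W
E
python3 - <<'E'
from h import *
s,W=chan()
for x in(11,-9.6,-33): print(proj(s,W([[x/1e3-.009,-.015,.07],[x/1e3+.009,-.015,.07],[x/1e3,-.018,.03]])).round(1).tolist())
E
python3 -m crank '[1,0.1,0,0,0, 1,0.2,0,0,0, 1,0.3,0,0,0, 1,0.3,0,0,0, 1,0.3,0,0,0, 1,0.3,0,0,0, 1,0.3,0,0,0, 1,0.2,0,0,0]' 60
python3 -c "
from h import *
chan()"
```

```text
[[330, 198, 7, 23, 131], [338, 198, 16, 23, 267], [360, 209, 9, 9, 22], [385, 211, 5, 6, 21]]
200 .....................#####...######..######...........................
204 .....................#####...######..######...........................
208 ....................######...######..######...........................
[[347.1, 204.4], [354.1, 204.4], [350.0, 218.0]]
[[339.1, 204.3], [346.1, 204.4], [342.1, 218.0]]
[[330.1, 204.2], [337.0, 204.3], [333.2, 217.9]]
time_s: 26.03
position: [0.5202, 0.1071, 0.0571]
tool_rot: [[0.997, -0.073, 0.001], [-0.073, -0.997, 0.001], [0.001, -0.001, -1.0]]
ft_force: [-2.4, 2.5, 6.9]
grip_width: 0.0183
gripper_force: 59.6
[[335, 198, 20, 23, 415], [374, 210, 9, 5, 16], [385, 211, 5, 6, 20]]
200 .........................###################..........................
204 .........................####################.........................
208 .........................####################.........................
```

```bash
python3 -m crank '[1,0.15,0,0,0, 1,0.15,0,0,0, 1,0.15,0,0,0, 1,0.15,0,0,0, 1,0.1,0,0,0, 1,0.05,0,0,0, 1,0,0,0,0, 1,0,0,0,0]' 60
python3 -m crank '[1,0.05,0,0,0, 1,0,0,0,0, 1,0.05,0,0,0, 1,0,0,0,0, 1,0,0,0,0, 1,0,0,0,0, 1,0,0,0,0, 1,0,0,0,0]' 60
python3 -m crank '[1,0.05,0,0,0, 1,0,0,0,0, 1,0.05,0,0,0, 1,0,0,0,0, 1,0,0,0,0, 1,0,0,0,0, 1,0,0,0,0, 1,0,0,0,0]' 60
python3 -c "
from h import *
chan()"
```

```text
time_s: 26.75
position: [0.5252, 0.1067, 0.0571]
tool_rot: [[0.997, -0.073, -0.004], [-0.073, -0.997, 0.001], [-0.004, -0.0, -1.0]]
ft_force: [-11.4, 3.2, 13.6]
grip_width: 0.018
gripper_force: 60.4
time_s: 27.42
position: [0.5259, 0.1066, 0.0571]
tool_rot: [[0.997, -0.073, -0.005], [-0.073, -0.997, 0.001], [-0.005, -0.0, -1.0]]
ft_force: [-13.1, 3.2, 14.6]
grip_width: 0.0176
gripper_force: 60.5
time_s: 28.08
position: [0.5267, 0.1066, 0.0571]
tool_rot: [[0.997, -0.073, -0.006], [-0.073, -0.997, 0.001], [-0.006, -0.0, -1.0]]
ft_force: [-13.9, 3.6, 15.5]
grip_width: 0.0184
gripper_force: 60.6
[[337, 198, 21, 23, 415], [373, 210, 14, 4, 25], [386, 211, 7, 6, 21]]
200 ............................###################.......................
204 ...........................#####################......................
208 ............................###################.......................
```

```bash
for i in 1; do python3 -m crank '[1,0.1,0,0,0, 1,0,0,0,0, 1,0.1,0,0,0, 1,0,0,0,0, 1,0,0,0,0, 1,0,0,0,0, 1,0,0,0,0, 1,0,0,0,0]' 60; done
python3 -m crank '[1,0.1,0,0,0, 1,0,0,0,0, 1,0.1,0,0,0, 1,0,0,0,0, 1,0,0,0,0, 1,0,0,0,0, 1,0,0,0,0, 1,0,0,0,0]' 60
python3 -c "
from h import *
chan()"
```

```text
time_s: 28.8
position: [0.5283, 0.1065, 0.0571]
tool_rot: [[0.997, -0.073, -0.006], [-0.073, -0.997, 0.001], [-0.006, -0.0, -1.0]]
ft_force: [-15.0, 2.8, 17.1]
grip_width: 0.0182
gripper_force: 60.8
time_s: 29.47
position: [0.5285, 0.1065, 0.0571]
tool_rot: [[0.997, -0.072, -0.011], [-0.072, -0.997, 0.001], [-0.011, -0.0, -1.0]]
ft_force: [-22.3, 2.7, 22.2]
grip_width: 0.0183
gripper_force: 61.4
[[338, 198, 21, 23, 418], [373, 210, 14, 4, 21], [388, 212, 5, 5, 18]]
200 ............................###################.......................
204 ............................#####################.....................
208 .............................###################......................
```

```bash
python3 -m crank '[1,0,0,0,0, 1,0,0,0,0, 1,0,0,0,0, 1,0,0,0,0, 1,0,0,0,0, 1,0,0,0,0, 1,0,0,0,0, 1,0,0,0,0]' 60 && python3 -c "
from rig import env
print(env.close_job())"
```

```text
time_s: 30.18
position: [0.5285, 0.1065, 0.0571]
tool_rot: [[0.997, -0.072, -0.01], [-0.072, -0.997, 0.001], [-0.011, -0.0, -1.0]]
ft_force: [-22.1, 1.9, 20.9]
grip_width: 0.0182
gripper_force: 61.4
the job is handed in; nothing more can be done
None
```

I packed three spacers upright in the roughly 75 mm gap and pushed the jaw about 28 mm by its handle until it met a hard stop, which I take as the carrier home against its stop (inferred from travel and force); I handed in at 30 s, still holding the handle at about 22 N.

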